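# Load a housing into the test cell through its sprung flap

## Robot

A 6-joint arm with a two-finger parallel gripper is mounted at the origin on the work surface. World frame = base frame: x ahead of the robot, y to its left, z up, the work surface at z = 0. Lengths are in m, angles in rad, forces in N, time in s.
With the tool pointing down it reaches from about 0.35 to 0.975 m from the base axis. Payload 17.4 kg.
Tool frame: the origin (TCP) lies on the centre line of the jaws, within the pads' length; the fingertips stand 17 mm ahead of it and the grasp point (between the pads) lies 2 mm behind it; z points along the fingers, y is the line along which they close (so a half turn about z gives the same grasp; the last joint's range is limited). The gripper opens to 85 mm and grips with 20 to 120 N. Pads are 22 mm wide; open, the fingers measure 114 mm over their backs; the gripper's body (76 mm by 85 mm) begins 54 mm behind the grasp point. The pads swing forward as they close: fully open they stand 13 mm farther back than shut.
Start: joints at [-1.149, 0.116, 1.442, -0, 1.584, -0.038], TCP at [0.3, -0.605, 0.248] pointing down, gripper open.
Joint ranges: [-2.83, 2.83], [-0.83, 2.19], [0.07, 2.5], [-1.14, 4.28], [0.01, 3], [-2.97, 2.97]. Speed limits (rad/s): [1.89, 1.89, 2.22, 3.14, 3.14, 3.14].

## Interface

Orientations are given as a 3x3 rotation matrix whose columns are the frame's x, y, z axes.
In Python, from cell import bot, cams, models gives the robot as it stands.
- The arm moves only by the tool move_arm, never from a script. Its argument "plan" is a list that holds one entry, the list of rows, each a list of 7 numbers: the shift along the tool's x, y, z in mm, then the turn, a rotation vector about the tool's x, y, z in degrees, then the finger opening in mm, from 0 to 85.4. A call has 1 to 12 rows; each row shifts and turns the commanded pose from where the row before left it, along the tool's axes as they then stand; what a row does not reach is not made up. A row lasts 1/10 s, in which the tool goes at most 50 mm and 8.59 degrees, less where a joint would pass 70% of its speed; a pose out of reach is approached as far as the arm can. A call is refused whole if a number of a shift passes 50 or a number of a turn 8.59, either way. A call with a gripper value outside its range is refused whole. The fingers move at their own pace and stop on an object; "force" is the grip in N (left out, the last holds). Time passes only in rows, so rows that do not move let the fingers close. It gives the time, the measured TCP pose, the force, the opening and the grip force at its end, in the units of the state.
- bot.observe(): the state, without advancing time (a new reading comes with each control period).
- cams.camera(name): name is "scene" or "top" or "wrist"; returns the picture (420x560x3 uint8, red, green, blue); there is no depth.
- cams.camera_model(name): a dict with "camera_matrix" (3x3 intrinsics, pixels), "rvec" (rotation vector, rad) and "tvec" (3), from world to camera coordinates, as OpenCV has them. Camera axes: x right, y down, z forward; pixel columns grow to the right and rows downward; lengths in m; the calibration is good to about 2 mm. A picture is of the moment at which its call begins: read the wrist's pose just before it. camera_model takes no time and is no camera call; for the wrist camera it gives the pose at the moment of the call.
- bot.sign_off(): hands the job in; it is judged then, once.
Trained networks look in the newest picture that a camera, given by its name, has taken for a name from the list of things; names that differ only in an ending like _2 or _b are one class to them, and where a whole thing is asked for, a point or a joint stands for the part that bears it (a point fixed in the world has none). Each returns a list of dicts, best first, with "conf" (0 to 1); they miss things now and then, are a little off and sometimes report something else, mostly with a low value. They report only what shows in the picture. A call takes as long as a camera call. They do not tell look-alikes from the thing itself.
- models.look_for(camera, label): "location" ([x, y, z] in m, in world coordinates, good to about 4 mm: the middle of the surface that is visible of it).
- models.cut_out(camera, label): "pixels" (420x560 bool, what is visible of it).
- models.place_of(camera, label): "location" ([x, y, z] in m, in world coordinates, good to about 4 mm: a listed point, or the origin of a listed thing).
The state is a dict: "clock": time; "joint_pos": joint angles; "dq": joint speeds; "joint_efforts": joint torques, N m; "tool_pos": TCP position; "tool_rot": TCP orientation; "force": force on the tool from outside, world axes, zero at the start; "wrist_torque": the same for the moment, N m; "opening": finger opening in m; "gripper_force": force on a finger pad.
Only numpy, scipy, OpenCV 4.12 (cv2) and the standard library are available. Lean on these libraries where they do the work, as an engineer would, in place of code of your own. Each camera call takes 0.05 s, during which the arm holds its last target. There are 200 camera calls.

## Task

Stand the short plain round housing upright in the trough in front of the test cell's flap, then with the push stick push it through the sprung flap until it meets the sprung stop inside, and press it home there firmly but gently for half a second (about 12 N registers it, 16 N does damage). Draw the stick back out so that the flap closes behind the housing, set the stick down flat on the bench or in the trough, and leave everything else where it is.

Things in the scene. Friction and masses are not known exactly. Their poses are not given: they have to be found in the camera images.
- cell: Fixed test cell: open trough in front, then a flap, then a tunnel under a clear hood. Origin: on the bench below the closed flap, mid-width; x points into the tunnel, y left, z up. All inside 54 mm wide, floor 6 mm above the bench. Trough x -245 to -4 mm, its walls 6 thick, tops 16 mm above the bench. Tunnel x -4 to 190, 66 wide outside, top at 71 mm.
- tunnel (a point): Point on the tunnel floor 106 mm behind the flap (cell axes). Past here, facing the flap, is a sprung switch pad, the stop (44 wide, 9 to 35 mm above the bench). Its resting face is 0 to 40 mm beyond this point, as the fitter set it: find it by feel. It yields from 3 N on at 5 N/mm, 5 mm in all; registers at 8 N held 0.3 s; over 16 N damages it. Let go, it pushes the part back 1 to 3 mm.
- flap (a joint): Sprung flap: steel plate 51 wide, 53 high, 4 mm thick, hinged at its top edge 62 mm above the bench. Value in rad: 0 hanging shut, up to 1.4 swung inward; it never swings outward. The spring needs about 0.6 N at the lower edge to start, 2 N wide open. The edge rides on what passes under it and drops shut once the stick is out and the housing's back is over 50 mm past the flap.
- trough (a point): Point on the trough floor, on its centre line, 35 mm in front of the flap; axes as the cell's. A place to stand the housing: gripping it across the trough, the fingertips stay above the trough walls (10 mm above the floor).
- housing: The short plain round housing: cream plastic cylinder, 48 mm diameter, 32 mm high, about 0.18 kg (varies), flat top with a grey disc; stands upright. Origin: centre of its underside; z up.
- stick: Push stick: slippery grey plastic bar 170 long, 30 wide, 20 mm high lying flat, with an upright aluminium grip post (22 along the bar, 18 across, its top 62 mm above the underside) near the rear end. 0.16 kg. Origin: on the underside, below the post's axis; x along the bar to its pushing end (140 mm ahead; 30 mm behind), z up.
- stick_tip (a point): Centre of the stick's flat pushing end face, 140 mm ahead of the post axis and 10 mm above the underside; axes as the stick's.
- stick_grip (a point): Point in the grip post, 45 mm above the stick's underside, for gripping across its 18 mm width (along the stick's y).
- tall_housing: Bystander: cream cylinder like the housing, 48 mm diameter but 60 mm high. Origin: centre of underside.
- flanged_housing: Bystander: cream housing with a 62 mm wide, 8 mm thick foot flange and a 38 mm body, 40 mm high. Origin: centre of underside.
- blue_bin: Bystander: open blue parts bin 110 x 90 x 60 mm. Origin: centre of underside.
- screwdriver: Bystander: screwdriver lying on the bench.
- grease_jar: Bystander: jar, 56 mm diameter, 65 mm high. Origin: centre of underside.
- wrench: Bystander: wrench lying on the bench.
- collar: Bystander: steel collar 44 mm diameter, 14 mm high, lying flat. Origin: centre of underside.
Things that resemble listed ones, but are neither listed nor needed, are in the scene too. Of the things that look like the stick, the middle-sized one is meant.

How it is judged:
By the outcome, as a careful person would: the job done as asked, in the order asked, and still so for the second after the job is handed in, with the robot touching nothing.
It also fails if it takes over 72 s, if anything falls off the work surface, if the arm or the gripper's body presses on something with over 40 N, if the wrist force passes 120 N, or if a joint passes its speed limit or range.

## Working session

There is one attempt and no reset: what is moved stays moved. The work goes in short steps, Python scripts to look and compute and a tool call to move; the robot and the scene stay as the last step left them, time stands still between calls to the robot, and variables do not carry over. Pictures are saved under pics/ and viewed, at most 10 in all, crops included, and the job is handed in when it is done.

Besides the shell and the picture viewer there is one more tool, called after ">>>" as name(argument=value, ...) on one line, values as JSON. move_arm: Moves the arm, as the interface text tells. Its arguments: {"type":"object","properties":{"plan":{"type":"array"},"force":{"type":"number"}},"required":["plan"]}

```bash
ls; mkdir -p pics
python3 - <<'E'
from cell import bot,cams,models
import cv2
s=bot.observe();print(s['clock'],s['tool_pos'],s['tool_rot'],s['opening'])
for c in ("scene","top"):
    im=cams.camera(c);cv2.imwrite(f"pics/{c}0.png",im[:,:,::-1])
    for l in ("housing","stick","stick_tip","stick_grip","cell","flap","tunnel","trough","tall_housing"):
        f=models.place_of if l!="flap" else models.look_for
        try: print(c,l,[(round(d['conf'],2),[round(x,3) for x in d['location']]) for d in f(c,l)])
        except Exception as e: print(c,l,e)
print(bot.observe()['clock'])
E
```

```text
pics
0.0 [ 0.29947516 -0.60472658  0.24753346] [[ 8.96131604e-01  4.43788136e-01 -4.88443022e-04]
 [ 4.43788402e-01 -8.96130941e-01  1.09082897e-03]
 [ 4.63880499e-05 -1.19429166e-03 -9.99999286e-01]] 0.08523569701789885
scene housing [(0.77, [0.463, 0.253, -0.001])]
scene stick [(0.89, [0.347, -0.195, -0.002]), (0.76, [0.456, -0.217, 0.002]), (0.72, [0.268, 0.196, 0.0]), (0.69, [0.453, -0.22, 0.047])]
scene stick_tip [(0.74, [0.591, -0.199, 0.014]), (0.72, [0.235, 0.382, 0.014]), (0.69, [0.273, -0.271, 0.009]), (0.67, [0.695, -0.356, -0.005])]
scene stick_grip [(0.9, [0.452, -0.219, 0.047]), (0.76, [0.345, -0.199, 0.035]), (0.66, [0.272, 0.194, 0.064]), (0.21, [0.63, 0.037, 0.005])]
scene cell [(0.76, [0.667, 0.042, -0.001])]
scene flap []
scene tunnel [(0.65, [0.775, 0.041, 0.006])]
scene trough [(0.65, [0.631, 0.038, 0.001])]
scene tall_housing [(0.97, [0.57, 0.363, -0.002]), (0.32, [0.698, -0.354, -0.005])]
top housing [(0.61, [0.462, 0.251, -0.001])]
top stick [(0.81, [0.451, -0.221, -0.002]), (0.75, [0.269, 0.193, -0.001]), (0.68, [0.348, -0.198, 0.001])]
top stick_tip [(0.82, [0.272, -0.271, 0.006]), (0.73, [0.238, 0.388, 0.019]), (0.68, [0.59, -0.202, 0.015])]
top stick_grip [(0.7, [0.267, 0.198, 0.063]), (0.65, [0.453, -0.218, 0.046]), (0.6, [0.345, -0.2, 0.033])]
top cell [(0.7, [0.667, 0.044, 0.002])]
top flap [(0.65, [0.665, 0.038, 0.034])]
top tunnel [(0.58, [0.771, 0.04, 0.006]), (0.33, [0.463, 0.25, 0.0])]
top trough [(0.83, [0.631, 0.041, 0.005])]
top tall_housing [(0.68, [0.565, 0.363, -0.002]), (0.3, [0.701, 0.301, -0.001])]
1.0
```

View pics/scene0.png

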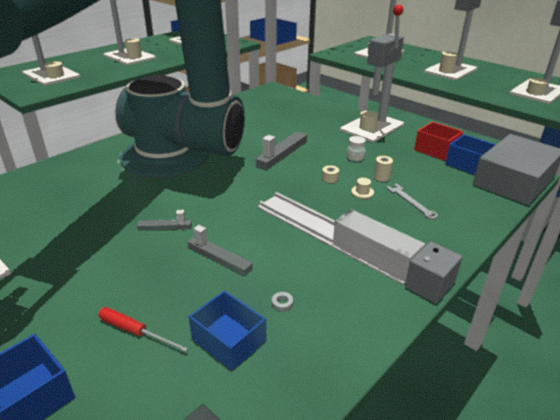

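View pics/top0.png

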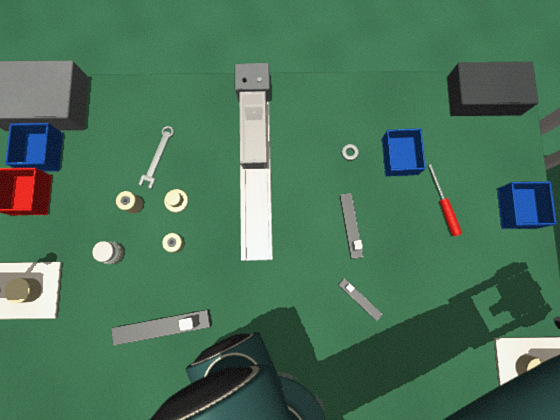

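```bash
cat > h.py <<'E'
import numpy as np,cv2
from cell import bot,cams,models
def ray(cam,px,z):
    m=cams.camera_model(cam);R=cv2.Rodrigues(np.array(m['rvec'],float))[0];t=np.array(m['tvec'],float).ravel()
    p=np.array(px,float).reshape(-1,2);d=np.c_[p,np.ones(len(p))]@np.linalg.inv(np.array(m['camera_matrix'])).T@R
    c=-R.T@t;return c+d*((z-c[2])/d[:,2:])
def proj(cam,P):
    m=cams.camera_model(cam)
    return cv2.projectPoints(np.array(P,float).reshape(-1,3),np.array(m['rvec'],float),np.array(m['tvec'],float),np.array(m['camera_matrix'],float),None)[0].reshape(-1,2)
E
python3 - <<'E'
from h import *
t=cv2.imread("pics/top0.png");s=cv2.imread("pics/scene0.png")
a=cv2.resize(s[150:280,120:260],(400,371),interpolation=cv2.INTER_CUBIC)
b=cv2.resize(s[130:205,310:400],(400,333),interpolation=cv2.INTER_CUBIC)
c=cv2.resize(t[160:270,225:290],None,fx=3,fy=3)
can=np.zeros((371,800,3),np.uint8);can[:,:400]=a;can[:333,400:]=b
cv2.imwrite("pics/crop1.png",can)
g=cv2.cvtColor(t,cv2.COLOR_BGR2GRAY).astype(float)
# trough outer edges: subpixel crossing of half level
L=[];Rr=[]
for r in range(172,256,4):
    row=t[r,225:290,2].astype(float)
    i=np.where(row>110)[0]
    def cross(i0,i1): return 225+i0+(110-row[i0])/(row[i1]-row[i0])*(i1-i0)
    L.append((cross(i[0]-1,i[0]),r));Rr.append((cross(i[-1]+1,i[-1]),r))
for z in (0.016,):
    l=ray('top',L,z);r=ray('top',Rr,z)
    for q in (l,r):
        f=np.polyfit(q[:,0],q[:,1],1);print(f, np.std(np.polyval(f,q[:,0])-q[:,1]), np.polyval(f,[.42,.66]))
for lab in ("housing","stick"):
    for d in models.cut_out("top",lab):
        m=d['pixels'];v,u=np.where(m);print(lab,round(d['conf'],2),u.mean(),v.mean(),u.min(),u.max(),v.min(),v.max())
        if lab=="stick":
            rc=cv2.minAreaRect(np.c_[u,v].astype(np.float32));bx=cv2.boxPoints(rc);print(np.round(ray('top',bx,0.02),4).tolist())
        else: print(ray('top',[u.mean(),v.mean()],.025))
P=[[.452,-.219,.062],[.591,-.2005,.01],[.4625,.252,.032]]
print(proj('top',P),proj('scene',P))
E
```

```text
[0.02130189 0.06658391] 0.0003044792688649862 [0.0755307  0.08064316]
[ 0.01824216 -0.01511942] 0.0002559880019429546 [-0.00745771 -0.00307959]
housing 0.66 172.5639344262295 242.3409836065574 162 183 233 251
[[0.4650809  0.24799199 0.025     ]]
stick 0.84 350.5106649937265 225.44792973651192 340 361 193 257
[[0.5861, -0.1807, 0.02], [0.5926, -0.2143, 0.02], [0.4269, -0.2401, 0.02], [0.4207, -0.2073, 0.02]]
stick 0.81 160.53956834532374 326.6714628297362 113 210 310 343
[[0.258, 0.3945, 0.02], [0.3011, 0.1548, 0.02], [0.2568, 0.1449, 0.02], [0.2144, 0.3828, 0.02]]
stick 0.72 359.2169811320755 298.6283018867924 338 381 278 319
[[0.3565, -0.1687, 0.02], [0.3746, -0.1872, 0.02], [0.2818, -0.2805, 0.02], [0.2644, -0.262, 0.02]]
[[357.63437696 244.24996776]
 [344.89357243 193.94155881]
 [170.18817901 243.09452729]] [[198.84511116 228.27693721]
 [247.76153104 269.99456632]
 [329.70885876 168.72610862]]
```

View pics/crop1.png

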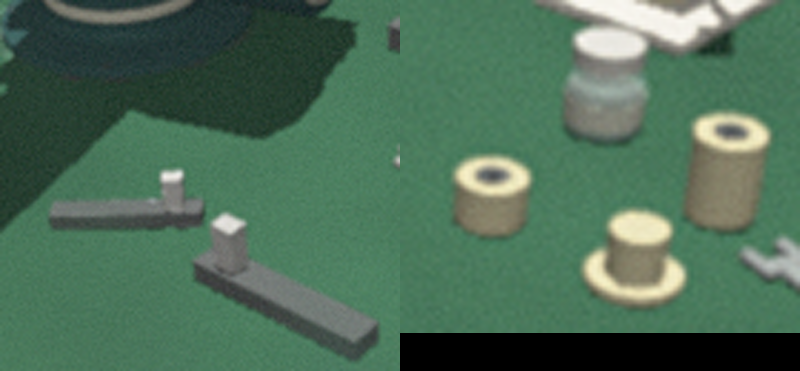

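The crop shows, in scene pixels, the three sticks: short (165,222), middle (220,250) and long (283,150). The middle one is meant, and its 140 mm from post to tip matches. The cream parts are short plain (330,174), flanged (363,188) and tall (384,168). The short plain one, with a grey disc and no flange, is the housing.

```bash
cat >> h.py <<'E'
from scipy.spatial.transform import Rotation as Ro
def Rdown(yaw): # yaw deg of tool x in world, tool z down
    c,s=np.cos(np.radians(yaw)),np.sin(np.radians(yaw));return np.array([[c,s,0],[s,-c,0],[0,0,-1.]])
def plan(legs,step=42):
    """legs: (x,y,z,yaw,opening[,step mm]) -> rows"""
    s=bot.observe();p=np.array(s['tool_pos'])*1e3;R=np.array(s['tool_rot']);rows=[]
    for l in legs:
        tp=np.array(l[:3])*1e3;TR=Rdown(l[3]);st=l[5] if len(l)>5 else step
        w=Ro.from_matrix(R.T@TR).as_rotvec(degrees=True)
        n=max(1,int(np.ceil(np.linalg.norm(tp-p)/st)),int(np.ceil(np.linalg.norm(w)/8)))
        for k in range(n):
            d=R.T@(tp-p)/(n-k);w=Ro.from_matrix(R.T@TR).as_rotvec(degrees=True)/(n-k)
            d=np.round(d,1);w=np.round(w,1)
            rows.append([*d.tolist(),*w.tolist(),l[4]])
            p=p+R@d;R=R@Ro.from_rotvec(w,degrees=True).as_matrix()
    print(len(rows));print(str(rows).replace(' ','').replace('.0,',',').replace('-0,','0,'))
E
python3 - <<'E'
from h import *
t=cv2.imread("pics/top0.png")
for r in (180,210,240): print(t[r,232:282,2].tolist(),t[r,236:280:4].tolist())
plan([(.43,-.2,.26,0,85),(.45,.03,.26,0,85)])
E
```

```text
[67, 71, 71, 70, 70, 62, 68, 83, 204, 251, 250, 248, 233, 159, 237, 248, 247, 246, 247, 246, 247, 247, 247, 246, 246, 247, 247, 247, 247, 247, 246, 246, 247, 247, 246, 243, 250, 255, 181, 78, 63, 72, 75, 69, 76, 70, 68, 76, 70, 71] [[89, 127, 70], [191, 212, 204], [218, 227, 233], [237, 244, 247], [239, 245, 247], [240, 245, 246], [238, 244, 247], [239, 244, 247], [241, 248, 250], [82, 122, 63], [92, 129, 76]]
[70, 65, 70, 70, 65, 60, 55, 66, 160, 249, 251, 249, 250, 184, 232, 249, 247, 247, 247, 245, 247, 247, 247, 246, 247, 246, 246, 247, 247, 247, 247, 247, 247, 247, 247, 247, 232, 246, 243, 147, 69, 63, 73, 72, 69, 67, 73, 67, 76, 68] [[84, 120, 65], [162, 183, 160], [244, 250, 250], [240, 245, 247], [243, 247, 247], [241, 247, 247], [242, 247, 247], [242, 247, 247], [226, 234, 232], [82, 119, 69], [85, 124, 69]]
[63, 67, 69, 73, 67, 63, 62, 61, 119, 247, 252, 249, 248, 218, 238, 247, 247, 246, 248, 246, 246, 248, 246, 246, 247, 247, 245, 246, 247, 246, 247, 247, 247, 246, 247, 247, 238, 244, 255, 209, 106, 62, 72, 71, 71, 70, 70, 70, 71, 66] [[84, 118, 67], [120, 150, 119], [248, 249, 248], [245, 249, 247], [245, 248, 246], [245, 249, 247], [248, 249, 247], [247, 248, 247], [236, 240, 238], [119, 141, 106], [92, 128, 71]]
17
[[27,-27.7,-1.1,0,0,2.4,85],[25.8,-28.8,-1.1,0,0,2.4,85],[24.5,-29.9,-1.1,0,0,2.4,85],[23.3,-30.9,-1,0,0,2.4,85],[22,-31.8,-1.1,0,0,2.4,85],[20.6,-32.7,-1,0,0,2.4,85],[19.2,-33.6,-1.1,0,0,2.4,85],[17.8,-34.3,-1,0,0,2.4,85],[16.3,-35.1,-1.1,0,0,2.4,85],[14.9,-35.7,-1,0,0,2.4,85],[13.3,-36.3,-1.1,0,0,2.3,85],[3.4,-38.3,0,0,0,0,85],[3.4,-38.3,0,0,0,0,85],[3.3,-38.3,0,0,0,0,85],[3.4,-38.4,0,0,0,0,85],[3.3,-38.3,0,0,0,0,85],[3.4,-38.4,0,0,0,0,85]]
```

>>> move_arm(plan=[[[27,-27.7,-1,0,0,2.4,85],[25.8,-28.8,-1,0,0,2.4,85],[24.5,-29.9,-1,0,0,2.4,85],[23.3,-30.9,-1,0,0,2.4,85],[22,-31.8,-1,0,0,2.4,85],[20.6,-32.7,-1,0,0,2.4,85],[19.2,-33.6,-1,0,0,2.4,85],[17.8,-34.3,-1,0,0,2.4,85],[16.3,-35.1,-1,0,0,2.4,85],[14.9,-35.7,-1,0,0,2.4,85],[13.3,-36.3,-1,0,0,2.3,85]]])

```text
clock: 2.2
tool_pos: [0.4301, -0.1985, 0.2596]
tool_rot: [[1.0, -0.001, 0.001], [-0.001, -1.0, -0.0], [0.001, 0.0, -1.0]]
force: [0.8, -0.0, 0.4]
opening: 0.0851
gripper_force: 0.0
```

Run:
```python
from h import *
s=bot.observe();print(s['clock'],s['tool_pos'],s['dq'])
im=cams.camera('wrist');cv2.imwrite("pics/w1.png",im[:,:,::-1])
m=cams.camera_model('wrist');print(m,)
for l in ("stick","stick_tip","stick_grip"): print(l,[(round(d['conf'],2),np.round(d['location'],4)) for d in models.place_of('wrist',l)])
for d in models.cut_out('wrist','stick'):
    v,u=np.where(d['pixels']);bx=cv2.boxPoints(cv2.minAreaRect(np.c_[u,v].astype(np.float32)));print(np.round(ray('wrist',bx,0.02),4).tolist())
```

```text
2.2 [ 0.43012155 -0.19849328  0.25957921] [ 0.79405588 -0.14215022  0.09231421  0.00265734  0.04777088  1.18655189]
{'camera_matrix': array([[327.35355172,   0.        , 280.45286858],
       [  0.        , 327.35355172, 205.99468007],
       [  0.        ,   0.        ,   1.        ]]), 'rvec': array([-2.04949252,  2.05136044,  0.33061262]), 'tvec': array([-0.19444681,  0.36627153,  0.52692766])}
stick [(0.97, array([ 0.3483, -0.1964, -0.0005])), (0.75, array([ 0.5739, -0.4624, -0.0016])), (0.62, array([ 0.4471, -0.2211, -0.0025]))]
stick_tip [(0.95, array([ 0.5904, -0.2004,  0.0155])), (0.82, array([ 0.2704, -0.2711,  0.0024])), (0.45, array([ 0.4536, -0.2203,  0.0437]))]
stick_grip [(0.94, array([ 0.3491, -0.1963,  0.0344])), (0.79, array([ 0.4502, -0.2185,  0.0448]))]
[[0.3064, 0.1507, 0.02], [0.3065, 0.1218, 0.02], [0.2474, 0.1363, 0.02], [0.2474, 0.1664, 0.02]]
[[0.3539, -0.1686, 0.02], [0.3803, -0.1902, 0.02], [0.2922, -0.286, 0.02], [0.2618, -0.265, 0.02]]
[[0.5892, -0.187, 0.02], [0.5924, -0.2165, 0.02], [0.425, -0.2424, 0.02], [0.4207, -0.2081, 0.02]]
```

>>> move_arm(plan=[[[3,-38,0,0,0,0,85],[3,-38,0,0,0,0,85],[3,-38,0,0,0,0,85],[3,-38,0,0,0,0,85],[4,-38,0,0,0,0,85],[4,-38,0,0,0,0,85],[0,0,0,0,0,0,85]]])

```text
clock: 3.15
tool_pos: [0.45, 0.0302, 0.2592]
tool_rot: [[1.0, 0.003, -0.0], [0.003, -1.0, 0.001], [-0.0, -0.001, -1.0]]
force: [0.4, 0.1, -0.1]
opening: 0.0852
gripper_force: 0.0
```

Run:
```python
from h import *
s=bot.observe();print(s['clock'],s['tool_pos'],np.abs(s['dq']).max())
im=cams.camera('wrist');cv2.imwrite("pics/w2.png",im[:,:,::-1])
m=cams.camera_model('wrist');import json;json.dump({k:np.array(v).tolist() for k,v in m.items()},open('w2.json','w'))
for l in ("cell","trough","tunnel","housing"): print(l,[(round(d['conf'],2),np.round(d['location'],4)) for d in models.place_of('wrist',l)])
```

```text
3.15 [0.45004959 0.03024266 0.25919639] 0.08334904789435067
cell []
trough []
tunnel [(0.31, array([ 0.4498, -0.219 , -0.0018]))]
housing [(0.94, array([ 0.4663,  0.2524, -0.0021]))]
```

View pics/w2.png

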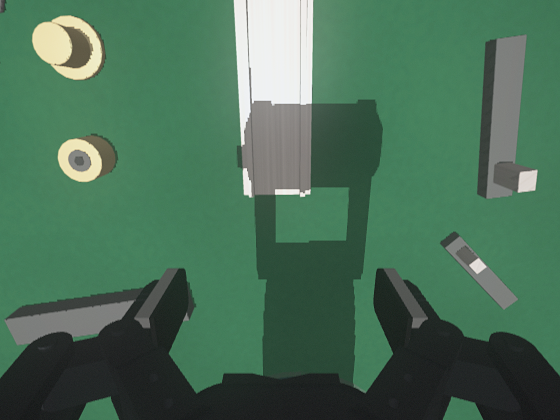

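Run:
```python
from h import *
im=cv2.imread("pics/w2.png");print(np.round(ray('wrist',[[245,195],[311,195],[248,195],[305,195],[234,2],[313,2]],.016),4))
c=im[0:100,225:325].astype(float);c=np.clip((c-150)*2.4,0,255).astype(np.uint8)
d=im[100:200,225:325].astype(float);d=np.clip((d-20)*1.4,0,255).astype(np.uint8)
cv2.imwrite("pics/c2.png",cv2.resize(np.vstack([c,d]),None,fx=3,fy=3,interpolation=cv2.INTER_NEAREST)[:600])
print(im[50,230:320,2].tolist());print(im[150,230:320,2].tolist())
```

```text
[[ 0.4227  0.0677  0.016 ]
 [ 0.4227 -0.0097  0.016 ]
 [ 0.4227  0.0642  0.016 ]
 [ 0.4227 -0.0027  0.016 ]
 [ 0.6205  0.0718  0.016 ]
 [ 0.6205 -0.006   0.016 ]]
[87, 89, 87, 89, 86, 90, 197, 244, 239, 239, 238, 239, 239, 239, 239, 239, 241, 228, 141, 241, 241, 239, 239, 239, 239, 239, 239, 239, 239, 239, 239, 239, 239, 239, 239, 240, 239, 239, 239, 239, 239, 239, 240, 239, 240, 239, 240, 240, 239, 240, 240, 240, 239, 240, 240, 239, 240, 239, 239, 240, 239, 239, 239, 239, 239, 240, 239, 239, 240, 237, 194, 242, 239, 239, 239, 239, 237, 239, 239, 239, 240, 244, 194, 88, 96, 97, 96, 96, 95, 95]
[73, 74, 74, 75, 76, 72, 73, 55, 59, 56, 58, 84, 127, 130, 128, 128, 129, 134, 133, 134, 133, 131, 102, 124, 129, 130, 130, 131, 131, 132, 130, 132, 133, 130, 130, 131, 134, 137, 135, 132, 131, 133, 135, 135, 136, 132, 131, 131, 133, 133, 129, 132, 137, 140, 136, 134, 133, 134, 133, 134, 132, 133, 134, 132, 133, 137, 135, 134, 131, 123, 119, 135, 134, 134, 132, 134, 134, 132, 129, 134, 136, 70, 55, 55, 56, 56, 56, 54, 55, 52]
```

View pics/c2.png

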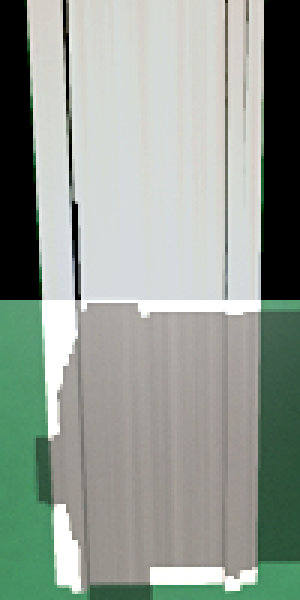

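Run:
```python
from h import *
im=cv2.imread("pics/w2.png")[:,:,2].astype(float)
for r in (10,30,50,70,90,120,150,175):
    row=im[r];
    a=238+np.argmin(row[238:258]) if r<100 else 246+np.argmin(row[246:260]); b=294+np.argmin(row[294:305])
    c=[a,b]
    h=160 if r<100 else 100
    i=np.where(row[225:330]>h)[0]+225
    e=[i[0]-(row[i[0]]-h)/(row[i[0]]-row[i[0]-1]), i[-1]+(row[i[-1]]-h)/(row[i[-1]]-row[i[-1]+1])]
    p=ray('wrist',[[a,r],[b,r]],.011); q=ray('wrist',[[e[0],r],[e[1],r]],.004)
    print(r,c,np.round(e,1),np.round(p[0,0],3),np.round(1e3*np.r_[p[:,1],p[:,1].mean(),np.ptp(p[:,1])],1),np.round(1e3*np.r_[q[:,1],q[:,1].mean(),np.ptp(q[:,1])],1))
print(cams.camera_model('wrist')['tvec'])
plan([(.463,.251,.14,1,85)])
```

```text
10 [np.int64(246), np.int64(300)] [233.6 312.7] 0.615 [60.7  6.4 33.6 54.2] [74.  -6.9 33.6 80.9]
30 [np.int64(247), np.int64(300)] [234.6 312.5] 0.597 [60.2  6.1 33.2 54.1] [73.8 -7.3 33.2 81.1]
50 [np.int64(248), np.int64(300)] [235.7 312.3] 0.578 [59.8  5.8 32.8 54. ] [73.5 -7.7 32.9 81.2]
70 [np.int64(249), np.int64(300)] [236.8 311.7] 0.559 [59.3  5.4 32.4 53.9] [73.1 -7.6 32.7 80.7]
90 [np.int64(250), np.int64(300)] [237.9 311.5] 0.539 [58.9  5.  32.  53.8] [72.8 -7.9 32.4 80.7]
120 [np.int64(251), np.int64(300)] [239.  311.2] 0.508 [58.7  4.5 31.6 54.2] [72.8 -8.5 32.1 81.4]
150 [np.int64(252), np.int64(300)] [241.4 310.5] 0.475 [58.5  3.8 31.2 54.7] [71.4 -8.8 31.3 80.2]
175 [np.int64(253), np.int64(299)] [242.  310.2] 0.446 [58.1  4.5 31.3 53.7] [71.8 -9.2 31.3 81. ]
[0.02623002 0.38331674 0.53229213]
7
[[1.8,-32,17,0,0,-0.2,85],[2,-32,17,0,0,-0.1,85],[2,-32,17,0,0,-0.2,85],[2.1,-32,17.1,0,0,-0.1,85],[2.2,-32.1,17,0,0,-0.2,85],[2.3,-32,17.1,0,0,-0.1,85],[2.4,-32.1,17,0,0,-0.2,85]]
```

Run:
```python
from h import *
s=bot.observe();p=np.array(s['tool_pos']);R=np.array(s['tool_rot'])
for x in (-.011,.011):
  for z in (.004,.017): print(x,z,proj('wrist',[p+R@[x,y,z] for y in (-.0426,.0426)]).round(1).tolist())
m=cams.camera_model('wrist');Rc=cv2.Rodrigues(m['rvec'])[0];c=-Rc.T@m['tvec'];print('cam in tool',R.T@(c-p)); print((Rc@R).round(4))
im=cv2.imread("pics/w2.png").astype(float)
print(im[272,175:195,1],im[272,366:386,1]);print(im[300,155:175,1],im[300,385:400,1])
s=cv2.imread("pics/top0.png")
```

```text
-0.011 0.004 [[187.3, 306.9], [370.7, 307.0]]
-0.011 0.017 [[194.3, 291.2], [363.9, 291.3]]
0.011 0.004 [[182.9, 264.6], [375.0, 264.7]]
0.011 0.017 [[190.5, 251.5], [367.6, 251.6]]
cam in tool [ 0.08127995  0.00066989 -0.1256343 ]
[[ 7.000e-04  1.000e+00  3.000e-04]
 [-9.494e-01  8.000e-04 -3.141e-01]
 [-3.141e-01 -1.000e-04  9.494e-01]]
[ 91.  62.  46.  47.  47.  45.  46.  46.  46.  44.  54. 134. 127. 127.
 126. 127. 125. 125. 127. 127.] [126. 125. 124. 124. 122. 124. 125. 125. 126. 128.  43.  39.  42.  42.
  43.  43.  43.  44.  43.  55.]
[86. 87. 87. 87. 63. 39. 41. 42. 43. 42. 39. 40. 40. 41. 40. 41. 42. 40.
 40. 41.] [37. 38. 41. 39. 41. 39. 39. 36. 41. 38. 38. 38. 39. 41. 42.]
```

Run:
```python
from h import *
import json
s=bot.observe();print(s['clock'],s['tool_pos'],np.round(s['tool_rot'],4),np.abs(s['dq']).max())
w=json.load(open('w2.json'));m=cams.camera_model('wrist')
for q in (w,m):
    R=cv2.Rodrigues(np.array(q['rvec']))[0];print(np.round(R,4),-R.T@np.array(q['tvec']).ravel())
im=cams.camera('wrist');cv2.imwrite("pics/w3.png",im[:,:,::-1])
row=im[150,:,0].astype(float);print(im[50,240:256,0],im[50,294:318,0]); print(im[150,246:260,0],im[150,294:306,0])
```

```text
3.4 [0.44988121 0.02676247 0.25924761] [[ 1.e+00 -1.e-03 -2.e-04]
 [-1.e-03 -1.e+00 -2.e-04]
 [-2.e-04  2.e-04 -1.e+00]] 0.004207021767610989
[[ 3.500e-03 -1.000e+00 -3.000e-04]
 [-9.493e-01 -3.400e-03  3.145e-01]
 [-3.145e-01 -8.000e-04 -9.493e-01]] [0.53131242 0.02822935 0.38477166]
[[-3.000e-04 -1.000e+00 -1.000e-04]
 [-9.493e-01  2.000e-04  3.143e-01]
 [-3.143e-01  2.000e-04 -9.493e-01]] [0.53117998 0.02603835 0.38486942]
[238 239 242 172 154 244 239 238 238 238 238 238 238 238 238 238] [240 215 217 240 238 238 238 238 238 238 237 238 240 248  84  93  96  95
  93  94  94  94  92  92]
[135 134 111 120 129 130 129 130 131 131 130 130 131 131] [132 127 121 132 132 131 132 132 134 131 129 128]
```

```bash
cat > tr.py <<'E'
from h import *
def trough(f):
    im=255-cv2.imread(f)[:,:,2].astype(float);out=[]
    for r in list(range(10,92,8))+list(range(120,180,8)):
        c=[]
        for lo,hi in ((238,256),(291,304)):
            w=im[r,lo:hi];k=np.argmax(w[1:-1])+1;seg=np.clip(w[k-1:k+2]-np.median(w),0,None);c.append(lo+k-1+(seg*np.arange(3)).sum()/seg.sum())
        p=ray('wrist',[[c[0],r],[c[1],r]],.011);out.append([p[0,0],p[:,1].mean(),np.ptp(p[:,1])])
    o=np.array(out);o=o[abs(o[:,2]-.054)<.0015];k=np.polyfit(o[:,0],o[:,1],1);res=o[:,1]-np.polyval(k,o[:,0])
    print(len(o),k,res.std(),np.degrees(np.arctan(k[0])),np.polyval(k,[.46,.632,.667]),o[:,2].mean())
E
python3 - <<'E'
from tr import *
trough("pics/w3.png")
plan([(.463,.251,.14,1,85)])
E
```

```text
16 [0.01813077 0.02700344] 0.00019916281235731972 1.038702508555687 [0.03534359 0.03846208 0.03909666] 0.053802168652771966
7
[[1.8,-32,17,0,0,-0.2,85],[2,-32,17,0,0,-0.1,85],[2,-32,17,0,0,-0.2,85],[2.1,-32,17.1,0,0,-0.1,85],[2.2,-32,17,0,0,-0.2,85],[2.3,-32.1,17.1,0,0,-0.1,85],[2.4,-32,17,0,0,-0.2,85]]
```

>>> move_arm(plan=[[[2,-32,17,0,0,-0.2,85],[2,-32,17,0,0,-0.2,85],[2,-32,17,0,0,-0.2,85],[2,-32,17,0,0,-0.1,85],[2,-32,17,0,0,-0.1,85],[2,-32,17,0,0,-0.1,85],[2,-32,17,0,0,-0.1,85],[0,0,0,0,0,0,85],[0,0,0,0,0,0,85],[0,0,0,0,0,0,85]]])

```text
clock: 4.45
tool_pos: [0.4621, 0.2512, 0.1409]
tool_rot: [[1.0, 0.017, 0.001], [0.017, -1.0, 0.0], [0.001, -0.0, -1.0]]
force: [0.3, 0.5, -0.4]
opening: 0.0852
gripper_force: 0.0
```

Run:
```python
from h import *
s=bot.observe();print(s['clock'],s['tool_pos'],np.abs(s['dq']).max())
im=cams.camera('wrist');cv2.imwrite("pics/w4.png",im[:,:,::-1])
print([(round(d['conf'],2),np.round(d['location'],4)) for d in models.place_of('wrist','housing')])
for d in models.cut_out('wrist','housing'):
    m=d['pixels'];v,u=np.where(m);print(d['conf'],u.min(),u.max(),v.min(),v.max(), u.mean(),v.mean())
```

```text
4.45 [0.46211657 0.25116423 0.14090274] 0.007967411781377255
[(0.66, array([0.4665, 0.25  , 0.0018]))]
0.71 252 314 167 233 282.6967780788919 200.35411020776874
```

View pics/w4.png

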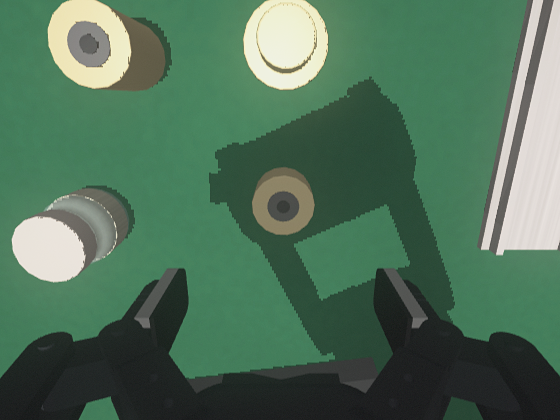

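Run:
```python
from h import *
p=ray('wrist',[[283.3,206],[283.3,177],[283.3,234],[253,205.5],[314,205.5]],.032);print(p.round(4))
c=p[0];c[1]+=.0004
plan([(c[0],c[1],.09,1,85,30),(c[0],c[1],.028,1,85,22)])
```

```text
[[0.4658 0.2486 0.032 ]
 [0.4882 0.2491 0.032 ]
 [0.4429 0.2482 0.032 ]
 [0.4658 0.2715 0.032 ]
 [0.4666 0.2255 0.032 ]]
5
[[1.8,1.2,25.5,0,0,0,85],[1.9,1.2,25.5,0,-0.1,0,85],[0,0,20.7,0,0,0,85],[0,0,20.7,0,0,0,85],[0,0,20.6,0,0,0,85]]
```

>>> move_arm(plan=[[[1.8,1.1,25.5,0,0,0,85],[1.9,1.1,25.5,0,0,0,85],[0,0,21,0,0,0,85],[0,0,21,0,0,0,85],[0,0,20,0,0,0,85],[0,0,0,0,0,0,75],[0,0,0,0,0,0,40],[0,0,0,0,0,0,40],[0,0,0,0,0,0,40],[0,0,0,0,0,0,40]]], force=40)

```text
clock: 5.6
tool_pos: [0.4661, 0.2502, 0.0291]
tool_rot: [[1.0, 0.018, 0.002], [0.018, -1.0, 0.001], [0.002, -0.001, -1.0]]
force: [-2.0, -2.0, 5.6]
opening: 0.0465
gripper_force: 40.9
```

Run:
```python
from h import *
plan([(.466,.250,.105,1,40,38),(.628,.0390,.105,1.04,40)])
```

```text
9
[[0,0.1,-37.9,0,-0.1,0,40],[0,0,-38,0,0,0,40],[22.6,30.6,0,0,0,0,40],[22.6,30.6,0,0,0,0,40],[22.6,30.5,0,0,0,0,40],[22.6,30.6,0,0,0,0,40],[22.6,30.5,0,0,0,0,40],[22.6,30.6,0,0,0,0,40],[22.5,30.5,0,0,0,0,40]]
```

>>> move_arm(plan=[[[0,0,-38,0,0,0,40],[0,0,-38,0,0,0,40],[22.6,30.6,0,0,0,0,40],[22.6,30.6,0,0,0,0,40],[22.6,30.6,0,0,0,0,40],[22.6,30.6,0,0,0,0,40],[22.6,30.6,0,0,0,0,40],[22.6,30.6,0,0,0,0,40],[22.6,30.6,0,0,0,0,40],[0,0,0,0,0,0,40],[0,0,0,0,0,0,40],[0,0,0,0,0,0,40]]])

```text
clock: 6.8
tool_pos: [0.6272, 0.0393, 0.1039]
tool_rot: [[1.0, 0.019, 0.0], [0.019, -1.0, 0.0], [0.0, -0.0, -1.0]]
force: [-1.1, -0.2, -1.4]
opening: 0.0465
gripper_force: 42.0
```

Run:
```python
from h import *
s=bot.observe();print(s['clock'],s['tool_pos'],np.abs(s['dq']).max(),s['opening'],s['force'])
im=cams.camera('wrist');cv2.imwrite("pics/w5.png",im[:,:,::-1])
C=np.array([.6677,.0391,0]);y=np.radians(1.04);R=np.array([[np.cos(y),-np.sin(y)],[np.sin(y),np.cos(y)]])
for xx in (-.1,-.08,-.06,-.004,.1):
  P=[np.r_[C[:2]+R@[xx,yy],.016] for yy in (-.027,.027)];print(xx,proj('wrist',P).round(1).tolist())
plan([(.628,.0390,.040,1.04,40,22)])
```

```text
6.8 [0.62716034 0.03926753 0.1038567 ] 0.009668218025243284 0.04647149694196813 [-1.1018572  -0.17863158 -1.36036217]
-0.1 [[316.8, 294.3], [245.1, 294.2]]
-0.08 [[317.8, 270.8], [244.3, 270.6]]
-0.06 [[318.8, 246.0], [243.3, 245.8]]
-0.004 [[322.0, 168.9], [240.5, 168.7]]
0.1 [[329.7, -13.3], [233.7, -13.5]]
3
[[0.3,0.2,21.3,0,0,0,40],[0.3,0.2,21.2,0,0,0,40],[0.3,0.1,21.3,0,0,0,40]]
```

View pics/w5.png

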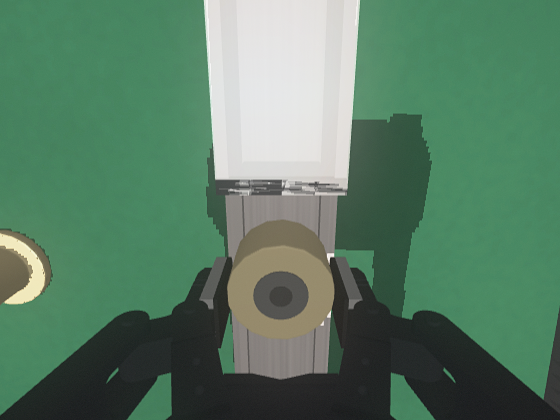

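Run:
```python
from h import *
im=cv2.imread("pics/w5.png")[:,:,1].astype(int)
for r in (200,206,212): print(r,im[r,222:250].tolist(),im[r,312:342].tolist())
print(ray('wrist',[[243,206],[321,206]],.011).round(4))
```

```text
200 [89, 89, 86, 112, 137, 135, 135, 135, 137, 136, 137, 136, 137, 136, 137, 136, 137, 136, 138, 138, 93, 107, 140, 139, 138, 139, 139, 136] [142, 142, 142, 138, 136, 138, 140, 104, 98, 140, 138, 137, 137, 136, 136, 135, 137, 138, 141, 140, 138, 137, 138, 142, 141, 111, 87, 90, 88, 88]
206 [88, 88, 87, 100, 139, 134, 134, 135, 137, 137, 136, 135, 134, 136, 136, 136, 136, 135, 138, 137, 104, 94, 141, 138, 139, 138, 138, 136] [143, 141, 139, 137, 134, 137, 139, 91, 106, 138, 136, 136, 136, 136, 136, 136, 134, 138, 139, 136, 136, 136, 139, 139, 139, 84, 87, 88, 86, 88]
212 [88, 88, 87, 89, 133, 135, 134, 135, 136, 137, 134, 135, 136, 134, 135, 135, 136, 135, 136, 138, 112, 94, 133, 139, 138, 139, 138, 134] [141, 138, 138, 135, 135, 138, 125, 92, 116, 137, 136, 134, 134, 136, 134, 136, 135, 138, 138, 135, 136, 136, 139, 139, 124, 84, 87, 86, 87, 86]
[[0.6356 0.0653 0.011 ]
 [0.6367 0.0105 0.011 ]]
```

>>> move_arm(plan=[[[0.5,0,22,0,0,0,40],[0.5,0,22,0,0,0,40],[0,0,16,0,0,0,40],[0,0,5,0,0,0,40],[0,0,2,0,0,0,40],[0,0,0,0,0,0,40]]])

```text
clock: 7.45
tool_pos: [0.6287, 0.0389, 0.037]
tool_rot: [[1.0, 0.018, 0.001], [0.018, -1.0, 0.0], [0.001, 0.0, -1.0]]
force: [0.9, -0.8, -0.5]
opening: 0.0465
gripper_force: 42.0
```

>>> move_arm(plan=[[[0,0,1.5,0,0,0,40],[0,0,0.5,0,0,0,40],[0,0,0,0,0,0,40],[0,0,0,0,0,0,50],[0,0,0,0,0,0,60],[0,0,0,0,0,0,66],[0,0,-12,0,0,0,70],[0,0,-30,0,0,0,70],[0,0,-40,0,0,0,70],[0,0,0,0,0,0,70],[0,0,0,0,0,0,70]]])

```text
clock: 8.55
tool_pos: [0.629, 0.0388, 0.1181]
tool_rot: [[1.0, 0.018, 0.003], [0.018, -1.0, 0.0], [0.003, -0.0, -1.0]]
force: [-0.6, -0.1, 0.6]
opening: 0.07
gripper_force: 0.0
```

Run:
```python
from h import *
s=bot.observe();print(s['clock'],s['tool_pos'],s['force'])
im=cams.camera('wrist');cv2.imwrite("pics/w6.png",im[:,:,::-1])
print([(round(d['conf'],2),np.round(d['location'],4)) for d in models.place_of('wrist','housing')])
plan([(.60,.0,.16,1,85),(.46,-.21,.16,8.9,85)])
```

```text
8.55 [0.62895748 0.03876727 0.11808327] [-0.6309171  -0.12422362  0.58665856]
[(0.82, array([0.629 , 0.0385, 0.0053]))]
9
[[-14.4,19.1,-22.1,0,0,0,85],[-14.4,19.1,-22.1,0,0,0,85],[-20.5,29.6,0,0,0,-1.1,85],[-21.1,29.2,0,0,0,-1.1,85],[-21.7,28.8,0,0,0,-1.1,85],[-22.2,28.4,0,0,0,-1.1,85],[-22.8,28,0,0,0,-1.2,85],[-23.3,27.5,0.1,0,0,-1.1,85],[-23.9,27.1,0,0,0,-1.2,85]]
```

View pics/w6.png

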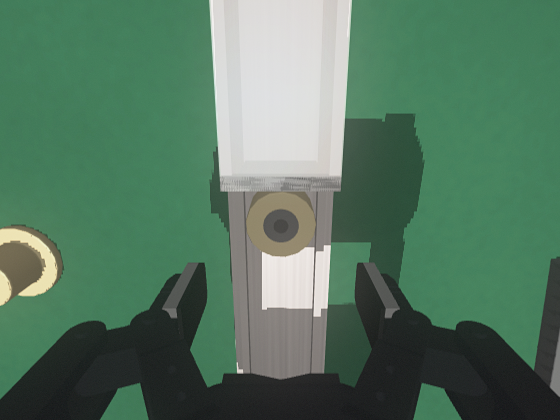

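The housing is upright in the trough at about (281,225), centred and just in front of the flap. Next is the stick.

>>> move_arm(plan=[[[-14.4,19,-21,0,0,0,85],[-14.4,19,-21,0,0,0,85],[-20.5,29.6,0,0,0,-1.1,85],[-21.1,29.2,0,0,0,-1.1,85],[-21.7,28.8,0,0,0,-1.1,85],[-22.2,28.4,0,0,0,-1.1,85],[-22.8,28,0,0,0,-1.2,85],[-23.3,27.5,0,0,0,-1.1,85],[-23.9,27.1,0,0,0,-1.2,85],[0,0,0,0,0,0,85],[0,0,0,0,0,0,85],[0,0,0,0,0,0,85]]])

```text
clock: 9.85
tool_pos: [0.4605, -0.2092, 0.1578]
tool_rot: [[0.988, 0.156, -0.001], [0.156, -0.988, 0.001], [-0.001, -0.001, -1.0]]
force: [-0.5, 0.0, 1.0]
opening: 0.0851
gripper_force: 0.0
```

Run:
```python
from h import *
s=bot.observe();print(s['clock'],s['tool_pos'],np.abs(s['dq']).max())
im=cams.camera('wrist');cv2.imwrite("pics/w7.png",im[:,:,::-1])
for l in ("stick","stick_tip","stick_grip"): print(l,[(round(d['conf'],2),np.round(d['location'],4)) for d in models.place_of('wrist',l)])
for d in models.cut_out('wrist','stick'):
    v,u=np.where(d['pixels']);print(round(d['conf'],2),u.min(),u.max(),v.min(),v.max())
```

```text
9.85 [ 0.46054276 -0.20922473  0.15778343] 0.012170278065166617
stick [(0.95, array([ 3.493e-01, -1.964e-01, -3.000e-04])), (0.85, array([ 0.4496, -0.2201,  0.0013]))]
stick_tip [(0.73, array([ 0.2703, -0.2695,  0.0052])), (0.71, array([ 0.5905, -0.1999,  0.0126]))]
stick_grip [(0.7, array([ 0.4531, -0.2181,  0.0475])), (0.58, array([ 0.3481, -0.1992,  0.0334]))]
0.74 273 316 26 242
0.61 227 322 277 373
```

View pics/w7.png

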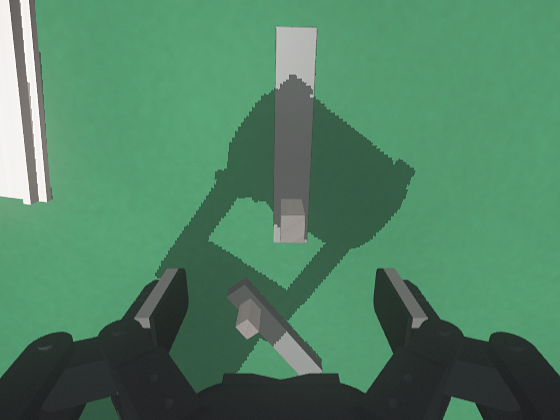

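Run:
```python
from h import *
im=cv2.imread("pics/w7.png").astype(int);mk=((im[:,:,1]-im[:,:,2])<12)
L=[];R=[]
for r in range(32,192,6):
    i=np.where(mk[r,262:330])[0]+262; L.append((i[0]-.5,r));R.append((i[-1]+.5,r))
l=ray('wrist',L,.02);r=ray('wrist',R,.02)
for q in (l,r):
    k=np.polyfit(q[:,0],q[:,1],1);print(k,np.degrees(np.arctan(k[0])),np.std(np.polyval(k,q[:,0])-q[:,1]),np.polyval(k,[.452,.59]))
i=np.where(mk[:150,296])[0];print('tip row',i[0],ray('wrist',[[296,i[0]-.5]],.02))
j=np.where(mk[150:270,290])[0]+150;print('post rear row',j[-1],ray('wrist',[[290,j[-1]+.5]],.062))
print(im[200:250,293,2]); print(im[228,270:315,2].tolist())
print(ray('wrist',[[281,228],[305.5,228],[293,213.5],[293,242.5]],.062).round(4))
```

```text
[ 0.13631661 -0.26643506] 7.762520750087009 0.00020842052251357696 [-0.20481996 -0.18600826]
[ 0.14078983 -0.29864079] 8.01398973538289 0.0002409239310746911 [-0.23500379 -0.21557479]
tip row 27 [[ 0.59059961 -0.20057376  0.02      ]]
post rear row 242 [[ 0.44140713 -0.22019244  0.062     ]]
[120 121 121 121 124 122 121 122 121 124 123 123 123 121 119 137 157 159
 159 156 156 157 158 156 155 153 156 157 157 156 156 157 157 157 158 157
 156 158 159 158 158 156 140 104  85  86  85  84  87  87]
[86, 86, 84, 122, 175, 171, 168, 171, 172, 174, 133, 156, 158, 158, 158, 156, 155, 152, 152, 153, 156, 156, 157, 157, 156, 156, 156, 156, 157, 157, 155, 157, 157, 161, 149, 90, 93, 76, 57, 57, 58, 56, 58, 59, 57]
[[ 0.4518 -0.2118  0.062 ]
 [ 0.4546 -0.2294  0.062 ]
 [ 0.4642 -0.2185  0.062 ]
 [ 0.4418 -0.2224  0.062 ]]
```

Run:
```python
from h import *
plan([(.453,-.2201,.09,8,85,36),(.453,-.2201,.0425,8,85,24)])
```

```text
4
[[-4.6,4.8,34.1,0,0,0.5,85],[-4.6,4.8,34,0,0,0.5,85],[0,0,23.8,0,0,0,85],[0,0,23.7,0,0,0,85]]
```

>>> move_arm(plan=[[[-4.6,4.8,34,0,0,0.5,85],[-4.6,4.8,34,0,0,0.5,85],[0,0,23.5,0,0,0,85],[0,0,23.5,0,0,0,70],[0,0,0,0,0,0,50],[0,0,0,0,0,0,30],[0,0,0,0,0,0,10],[0,0,0,0,0,0,10],[0,0,0,0,0,0,10],[0,0,0,0,0,0,10],[0,0,0,0,0,0,10]]], force=100)

```text
clock: 11.2
tool_pos: [0.4535, -0.2211, 0.0451]
tool_rot: [[0.99, 0.138, 0.002], [0.138, -0.99, -0.001], [0.002, 0.001, -1.0]]
force: [0.3, 0.8, 6.5]
opening: 0.0168
gripper_force: 98.3
```

Run:
```python
from h import *
s=bot.observe();print(s['clock'],s['tool_pos'],s['opening'],s['gripper_force'],s['force'],np.round(s['tool_rot'],4).tolist())
C=np.array([.6677,.0391]);u=np.array([np.cos(np.radians(1.04)),np.sin(np.radians(1.04))]);p=C-.222*u;print(p)
plan([(.453,-.2195,.10,8,10,30),(p[0],p[1],.10,1.04,10)])
```

```text
11.2 [ 0.45352697 -0.22106738  0.04506857] 0.016777665550595292 98.3160138130188 [0.30206364 0.83378336 6.5346504 ] [[0.9904, 0.1382, 0.0024], [0.1383, -0.9904, -0.0012], [0.0022, 0.0015, -1.0]]
[0.44573657 0.03507061]
9
[[-0.1,-0.8,-27.5,0,-0.1,0,10],[-0.1,-0.7,-27.4,0.1,0,-0.1,10],[4.1,-36.2,0,0,0,1,10],[3.4,-36.2,0,0,0,1,10],[2.8,-36.3,0,0,0,1,10],[2.2,-36.3,0,0,0,1,10],[1.5,-36.4,0,0,0,1,10],[0.9,-36.3,0,0,0,1,10],[0.2,-36.4,0,0,0,1,10]]
```

>>> move_arm(plan=[[[0,0,-27.5,0,0,0,10],[0,0,-27.5,0,0,0,10],[4.1,-36.3,0,0,0,1,10],[3.4,-36.3,0,0,0,1,10],[2.8,-36.4,0,0,0,1,10],[2.2,-36.4,0,0,0,1,10],[1.5,-36.5,0,0,0,1,10],[0.9,-36.5,0,0,0,1,10],[0.2,-36.5,0,0,0,1,10],[0,0,0,0,0,0,10],[0,0,0,0,0,0,10],[0,0,0,0,0,0,10]]])

```text
clock: 12.4
tool_pos: [0.4459, 0.0342, 0.0987]
tool_rot: [[1.0, 0.016, 0.001], [0.016, -1.0, -0.0], [0.001, 0.0, -1.0]]
force: [-0.7, -0.2, -1.0]
opening: 0.0167
gripper_force: 98.2
```

Run:
```python
from h import *
s=bot.observe();print(s['clock'],s['tool_pos'],s['opening'],s['gripper_force'],s['force'],np.round(s['tool_rot'],4).tolist())
im=cams.camera('wrist');cv2.imwrite("pics/w8.png",im[:,:,::-1])
print([(round(d['conf'],2),np.round(d['location'],4)) for d in models.place_of('wrist','stick_tip')],[(round(d['conf'],2),np.round(d['location'],4)) for d in models.place_of('wrist','housing')])
```

```text
12.4 [0.44589398 0.03421841 0.09868933] 0.016693768434673826 98.21369290351868 [-0.67647016 -0.2170383  -1.03519219] [[0.9999, 0.0164, 0.0005], [0.0164, -0.9999, -0.0002], [0.0005, 0.0002, -1.0]]
[] []
```

View pics/w8.png

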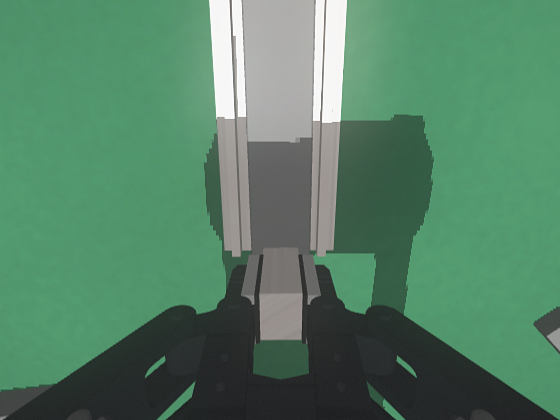

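Run:
```python
from h import *
im=cv2.imread("pics/w8.png")[:,:,1].astype(int)
for r in (20,60,100,150,200,240): print(r,230,im[r,230:256].tolist(),305,im[r,305:332].tolist())
```

```text
20 230 [162, 113, 201, 252, 248, 247, 247, 247, 247, 247, 248, 252, 175, 153, 177, 177, 177, 176, 176, 177, 176, 176, 176, 175, 176, 177] 305 [175, 175, 175, 175, 174, 176, 177, 175, 163, 146, 241, 249, 246, 246, 246, 245, 246, 248, 252, 119, 154, 254, 248, 246, 246, 246, 246]
60 230 [249, 255, 130, 125, 158, 167, 176, 253, 248, 247, 247, 247, 249, 255, 142, 170, 181, 180, 179, 179, 179, 180, 180, 180, 179, 178] 305 [175, 176, 176, 177, 176, 176, 177, 172, 152, 232, 250, 247, 247, 246, 246, 247, 251, 207, 122, 230, 250, 247, 247, 247, 247, 247, 247]
100 230 [247, 247, 249, 252, 115, 127, 166, 172, 253, 248, 247, 247, 247, 248, 252, 199, 153, 179, 179, 178, 178, 178, 177, 177, 176, 176] 305 [173, 174, 174, 174, 174, 174, 173, 144, 209, 251, 248, 247, 247, 247, 249, 255, 112, 143, 255, 248, 247, 247, 247, 247, 247, 247, 247]
150 230 [156, 156, 156, 157, 158, 158, 107, 109, 152, 154, 154, 153, 155, 154, 153, 154, 155, 113, 96, 105, 103, 105, 105, 103, 103, 104] 305 [103, 102, 104, 104, 102, 103, 92, 114, 161, 155, 155, 154, 155, 153, 118, 105, 153, 157, 155, 155, 155, 155, 155, 154, 156, 158, 158]
200 230 [152, 151, 151, 151, 151, 150, 152, 153, 108, 100, 142, 149, 147, 147, 147, 147, 147, 150, 152, 104, 92, 97, 96, 96, 96, 98] 305 [96, 95, 95, 94, 95, 88, 133, 154, 151, 150, 148, 146, 125, 98, 139, 151, 150, 150, 151, 152, 151, 150, 150, 153, 151, 150, 147]
240 230 [148, 150, 151, 150, 151, 151, 151, 150, 151, 150, 96, 108, 149, 147, 146, 146, 146, 149, 150, 149, 151, 80, 93, 96, 95, 95] 305 [94, 92, 94, 95, 85, 109, 155, 150, 149, 147, 145, 102, 110, 154, 151, 149, 149, 150, 150, 150, 151, 151, 150, 149, 147, 143, 147]
```

Run:
```python
from h import *
b=ray('wrist',[[278.4,20],[278.8,60],[279.2,100],[279.7,150],[280.2,240]],.0736)
t=ray('wrist',[[277.85,20],[277.7,60],[277.9,100],[278,150],[278.1,200],[278.4,240]],.011)
for q in (b,t):
    k=np.polyfit(q[:,0],q[:,1],1);print(q.round(4).tolist(),np.degrees(np.arctan(k[0])),np.polyval(k,[.446,.585,.667]))
```

```text
[[0.5572, 0.0358, 0.0736], [0.5422, 0.0355, 0.0736], [0.5261, 0.0351, 0.0736], [0.5044, 0.0345, 0.0736], [0.4594, 0.0336, 0.0736]] 1.3280039105959343 [0.03322533 0.03644766 0.0383486 ]
[[0.5697, 0.0367, 0.011], [0.5485, 0.0365, 0.011], [0.5257, 0.0361, 0.011], [0.4949, 0.0356, 0.011], [0.4609, 0.0351, 0.011], [0.4312, 0.0345, 0.011]] 0.933663062914456 [0.03479431 0.03705959 0.03839593]
```

>>> move_arm(plan=[[[0,-1.3,15,0,0,0,10],[0,0,15,0,0,0,10],[0,0,10,0,0,0,10],[0,0,4,0,0,0,10],[0,0,0,0,0,0,10],[0,0,0,0,0,0,10]]])

```text
clock: 13.15
tool_pos: [0.4459, 0.036, 0.0545]
tool_rot: [[1.0, 0.017, 0.0], [0.017, -1.0, -0.0], [0.0, 0.0, -1.0]]
force: [0.3, 0.4, -0.9]
opening: 0.0169
gripper_force: 98.2
```

>>> move_arm(plan=[[[0,0.5,2,0,0,0,10],[5,0,0,0,0,0,10],[5,0,0,0,0,0,10],[5,0,0,0,0,0,10],[3,0,0,0,0,0,10],[3,0,0,0,0,0,10],[3,0,0,0,0,0,10],[3,0,0,0,0,0,10],[3,0,0,0,0,0,10],[0,0,0,0,0,0,10],[0,0,0,0,0,0,10]]])

```text
clock: 14.25
tool_pos: [0.4758, 0.036, 0.0523]
tool_rot: [[1.0, 0.016, 0.0], [0.016, -1.0, 0.0], [0.0, -0.0, -1.0]]
force: [0.2, -0.2, -1.7]
opening: 0.017
gripper_force: 98.1
```

Run:
```python
from h import *
s=bot.observe();print(s['clock'],s['tool_pos'],s['force'],s['tool_rot'][0])
cams.camera('top')
print([(round(d['conf'],2),np.round(d['location'],4)) for d in models.place_of('top','housing')])
cams.camera('wrist')
print([(round(d['conf'],2),np.round(d['location'],4)) for d in models.place_of('wrist','housing')],[(round(d['conf'],2),np.round(d['location'],4)) for d in models.place_of('wrist','stick_tip')])
```

```text
14.25 [0.47578104 0.03602282 0.05229367] [ 0.15803978 -0.20880432 -1.73241144] [9.99864256e-01 1.64763108e-02 3.45977009e-05]
[(0.81, array([0.6362, 0.0382, 0.0051])), (0.16, array([0.4727, 0.033 , 0.0068]))]
[] []
```

>>> move_arm(plan=[[[4,0,0,0,0,0,10],[5,0,0,0,0,0,10],[5,0,0,0,0,0,10],[5,0,0,0,0,0,10],[5,0,0,0,0,0,10],[5,0,0,0,0,0,10],[5,0,0,0,0,0,10],[5,0,0,0,0,0,10],[5,0,0,0,0,0,10],[5,0,0,0,0,0,10],[0,0,0,0,0,0,10],[0,0,0,0,0,0,10]]])

```text
clock: 15.7
tool_pos: [0.5251, 0.0368, 0.0525]
tool_rot: [[1.0, 0.016, 0.001], [0.016, -1.0, 0.0], [0.001, 0.0, -1.0]]
force: [1.2, -0.2, -1.7]
opening: 0.0167
gripper_force: 98.1
```

Run:
```python
from h import *
s=bot.observe();print(s['clock'],s['tool_pos'],s['force'],s['opening'])
for c in ('top','scene'):
    im=cams.camera(c);cv2.imwrite(f"pics/{c}_p.png",im[:,:,::-1])
    for l in ('housing','stick_grip','tunnel'): print(c,l,[(round(d['conf'],2),np.round(d['location'],4)) for d in models.place_of(c,l)])
```

```text
15.7 [0.5251414  0.03681323 0.05249346] [ 1.17209846 -0.21725727 -1.73669421] 0.016721386132035634
top housing [(0.42, array([0.6864, 0.037 , 0.0062])), (0.38, array([0.5241, 0.0376, 0.0085]))]
top stick_grip [(0.91, array([0.2703, 0.1947, 0.0613])), (0.6, array([ 0.3469, -0.1972,  0.036 ])), (0.57, array([0.527 , 0.0373, 0.0542]))]
top tunnel [(0.79, array([0.7691, 0.0438, 0.0072]))]
scene housing []
scene stick_grip [(0.92, array([0.5236, 0.0385, 0.056 ])), (0.71, array([ 0.3468, -0.1983,  0.036 ])), (0.62, array([0.2707, 0.198 , 0.0601]))]
scene tunnel [(0.96, array([0.7751, 0.0397, 0.0052]))]
```

>>> move_arm(plan=[[[4,0,0,0,0,0,10],[5,0,0,0,0,0,10],[5,0,0,0,0,0,10],[5,0,0,0,0,0,10],[5,0,0,0,0,0,10],[5,0,0,0,0,0,10],[5,0,0,0,0,0,10],[5,0,0,0,0,0,10],[5,0,0,0,0,0,10],[5,0,0,0,0,0,10],[2,0,0,0,0,0,10],[0,0,0,0,0,0,10]]])

```text
clock: 17.3
tool_pos: [0.5761, 0.0376, 0.0522]
tool_rot: [[1.0, 0.016, 0.0], [0.016, -1.0, -0.0], [0.0, 0.0, -1.0]]
force: [0.9, -0.5, -4.7]
opening: 0.0169
gripper_force: 97.9
```

Run:
```python
from h import *
s=bot.observe();print(s['clock'],s['tool_pos'],s['force'],s['opening'])
for c in ('top','wrist'):
    im=cams.camera(c);cv2.imwrite(f"pics/{c}_q.png",im[:,:,::-1])
    print(c,[(round(d['conf'],2),np.round(d['location'],4)) for d in models.place_of(c,'housing')])
C=np.array([.6677,.0391]);u=np.array([np.cos(.0178),np.sin(.0178)])
X=np.arange(.05,.19,.003)
for c,z,n in (('top',.035,'top_q'),('wrist',.035,'wrist_q'),('top',.035,'top0')):
    im=cv2.imread(f'pics/{n}.png');q=proj(c,[np.r_[C+x*u,z] for x in X])
    print(c,[(round(x*1e3),im[int(round(v)),int(round(w))].tolist()) for x,(w,v) in zip(X,q) if 0<=v<419 and 0<=w<559])
```

```text
17.3 [0.57606603 0.03760463 0.05216288] [ 0.90862523 -0.46791576 -4.69663352] 0.016949933865647436
top []
wrist [(0.37, array([0.6664, 0.0356, 0.0007]))]
top [(50, [93, 103, 55]), (53, [98, 101, 63]), (56, [92, 98, 58]), (59, [89, 90, 53]), (62, [87, 92, 57]), (65, [75, 80, 50]), (68, [89, 93, 76]), (71, [153, 157, 158]), (74, [193, 205, 210]), (77, [196, 206, 209]), (80, [197, 208, 213]), (83, [203, 219, 220]), (86, [210, 226, 232]), (89, [208, 224, 229]), (92, [211, 225, 231]), (95, [212, 223, 231]), (98, [216, 223, 227]), (101, [214, 221, 226]), (104, [217, 223, 229]), (107, [211, 221, 226]), (110, [215, 223, 226]), (113, [210, 219, 224]), (116, [212, 221, 225]), (119, [211, 221, 225]), (122, [201, 213, 221]), (125, [183, 191, 198]), (128, [176, 185, 189]), (131, [179, 187, 191]), (134, [178, 185, 191]), (137, [182, 191, 194]), (140, [185, 193, 198]), (143, [191, 201, 205]), (146, [200, 211, 217]), (149, [191, 202, 206]), (152, [185, 195, 199]), (155, [183, 193, 199]), (158, [186, 196, 199]), (161, [189, 200, 204]), (164, [203, 213, 220]), (167, [208, 219, 223]), (170, [201, 211, 
[... 575 characters left out ...]
0]), (104, [202, 212, 220]), (107, [200, 211, 218]), (110, [200, 212, 217]), (113, [203, 215, 217]), (116, [204, 215, 220]), (119, [204, 215, 221]), (122, [192, 204, 208]), (125, [165, 177, 180]), (128, [166, 175, 178]), (131, [167, 177, 180]), (134, [169, 177, 183]), (137, [168, 177, 182]), (140, [168, 178, 182]), (143, [177, 191, 193]), (146, [188, 199, 203]), (149, [180, 190, 196]), (152, [172, 177, 184]), (155, [174, 185, 189]), (158, [173, 181, 183]), (161, [182, 190, 196]), (164, [191, 202, 209]), (167, [196, 210, 213]), (170, [193, 204, 208]), (173, [187, 197, 203]), (176, [188, 197, 203]), (179, [193, 199, 208]), (182, [186, 196, 202]), (185, [190, 199, 208]), (188, [187, 194, 204])]
```

>>> move_arm(plan=[[[2,0,0,0,0,0,10],[2,0,0,0,0,0,10],[2,0,0,0,0,0,10],[1,0,0,0,0,0,10],[0,0,0,0,0,0,10],[0,0,0,0,0,0,10]]])

```text
clock: 18.1
tool_pos: [0.5828, 0.0378, 0.0523]
tool_rot: [[1.0, 0.016, 0.0], [0.016, -1.0, 0.0], [0.0, -0.0, -1.0]]
force: [-0.3, -0.0, -4.0]
opening: 0.0165
gripper_force: 97.9
```

>>> move_arm(plan=[[[0.5,0,0,0,0,0,10],[0.5,0,0,0,0,0,10],[0.5,0,0,0,0,0,10],[0.5,0,0,0,0,0,10],[0,0,0,0,0,0,10],[0,0,0,0,0,0,10]]])

```text
clock: 18.7
tool_pos: [0.5848, 0.0378, 0.0523]
tool_rot: [[1.0, 0.016, 0.0], [0.016, -1.0, 0.0], [0.0, -0.0, -1.0]]
force: [-0.5, -0.3, -3.4]
opening: 0.0164
gripper_force: 97.9
```

>>> move_arm(plan=[[[0.5,0,0,0,0,0,10],[0.5,0,0,0,0,0,10],[0.5,0,0,0,0,0,10],[0.5,0,0,0,0,0,10],[0,0,0,0,0,0,10]]])

```text
clock: 19.2
tool_pos: [0.5868, 0.0379, 0.0523]
tool_rot: [[1.0, 0.016, 0.0], [0.016, -1.0, 0.0], [0.0, -0.0, -1.0]]
force: [-0.7, -0.2, -3.5]
opening: 0.0167
gripper_force: 97.9
```

>>> move_arm(plan=[[[0.5,0,0,0,0,0,10],[0.5,0,0,0,0,0,10],[0.5,0,0,0,0,0,10],[0.5,0,0,0,0,0,10],[0,0,0,0,0,0,10]]])

```text
clock: 19.7
tool_pos: [0.5888, 0.0379, 0.0523]
tool_rot: [[1.0, 0.017, 0.0], [0.017, -1.0, -0.0], [0.0, 0.0, -1.0]]
force: [-0.5, 0.5, -2.6]
opening: 0.017
gripper_force: 97.9
```

>>> move_arm(plan=[[[0.5,0,0,0,0,0,10],[0.5,0,0,0,0,0,10],[0.5,0,0,0,0,0,10],[0.5,0,0,0,0,0,10],[0,0,0,0,0,0,10]]])

```text
clock: 20.2
tool_pos: [0.5908, 0.0379, 0.0523]
tool_rot: [[1.0, 0.016, 0.0], [0.016, -1.0, 0.0], [0.0, -0.0, -1.0]]
force: [-0.9, -1.3, -3.1]
opening: 0.017
gripper_force: 97.9
```

>>> move_arm(plan=[[[0.5,0,0,0,0,0,10],[0.5,0,0,0,0,0,10],[0.5,0,0,0,0,0,10],[0.5,0,0,0,0,0,10],[0,0,0,0,0,0,10]]])

```text
clock: 20.7
tool_pos: [0.5928, 0.038, 0.0523]
tool_rot: [[1.0, 0.016, 0.0], [0.016, -1.0, 0.0], [0.0, -0.0, -1.0]]
force: [-0.5, 0.8, -3.4]
opening: 0.0161
gripper_force: 97.9
```

>>> move_arm(plan=[[[0.5,0,0,0,0,0,10],[0.5,0,0,0,0,0,10],[0.5,0,0,0,0,0,10],[0.5,0,0,0,0,0,10],[0,0,0,0,0,0,10]]])

```text
clock: 21.2
tool_pos: [0.5948, 0.038, 0.0523]
tool_rot: [[1.0, 0.016, 0.0], [0.016, -1.0, -0.0], [0.0, 0.0, -1.0]]
force: [-0.9, -0.7, -3.2]
opening: 0.0168
gripper_force: 97.9
```

>>> move_arm(plan=[[[0.5,0,0,0,0,0,10],[0.5,0,0,0,0,0,10],[0.5,0,0,0,0,0,10],[0.5,0,0,0,0,0,10],[0,0,0,0,0,0,10]]])

```text
clock: 21.7
tool_pos: [0.5968, 0.038, 0.0523]
tool_rot: [[1.0, 0.016, 0.0], [0.016, -1.0, 0.0], [0.0, -0.0, -1.0]]
force: [-0.1, -0.1, -3.1]
opening: 0.0168
gripper_force: 97.9
```

>>> move_arm(plan=[[[0.5,0,0,0,0,0,10],[0.5,0,0,0,0,0,10],[0.5,0,0,0,0,0,10],[0.5,0,0,0,0,0,10],[0,0,0,0,0,0,10]]])

```text
clock: 22.2
tool_pos: [0.5988, 0.038, 0.0523]
tool_rot: [[1.0, 0.016, 0.0], [0.016, -1.0, -0.0], [0.0, 0.0, -1.0]]
force: [-0.6, 1.6, -3.0]
opening: 0.0164
gripper_force: 97.9
```

>>> move_arm(plan=[[[0.5,0,0,0,0,0,10],[0.5,0,0,0,0,0,10],[0.5,0,0,0,0,0,10],[0.5,0,0,0,0,0,10],[0,0,0,0,0,0,10]]])

```text
clock: 22.7
tool_pos: [0.6008, 0.0381, 0.0523]
tool_rot: [[1.0, 0.016, 0.0], [0.016, -1.0, 0.0], [0.0, -0.0, -1.0]]
force: [-0.7, 1.3, -3.4]
opening: 0.0168
gripper_force: 97.9
```

>>> move_arm(plan=[[[0.5,0,0,0,0,0,10],[0.5,0,0,0,0,0,10],[0.5,0,0,0,0,0,10],[0.5,0,0,0,0,0,10],[0,0,0,0,0,0,10]]])

```text
clock: 23.2
tool_pos: [0.6028, 0.0381, 0.0523]
tool_rot: [[1.0, 0.016, 0.0], [0.016, -1.0, 0.0], [0.0, -0.0, -1.0]]
force: [-0.6, 0.6, -3.4]
opening: 0.0169
gripper_force: 97.9
```

>>> move_arm(plan=[[[0.5,0,0,0,0,0,10],[0.5,0,0,0,0,0,10],[0.5,0,0,0,0,0,10],[0.5,0,0,0,0,0,10],[0,0,0,0,0,0,10]]])

```text
clock: 23.7
tool_pos: [0.6048, 0.0381, 0.0523]
tool_rot: [[1.0, 0.016, 0.0], [0.016, -1.0, 0.0], [0.0, -0.0, -1.0]]
force: [-1.2, -0.5, -3.1]
opening: 0.0165
gripper_force: 97.9
```

>>> move_arm(plan=[[[0.5,0,0,0,0,0,10],[0.5,0,0,0,0,0,10],[0.5,0,0,0,0,0,10],[0.5,0,0,0,0,0,10],[0,0,0,0,0,0,10]]])

```text
clock: 24.2
tool_pos: [0.6068, 0.0382, 0.0523]
tool_rot: [[1.0, 0.016, 0.0], [0.016, -1.0, 0.0], [0.0, -0.0, -1.0]]
force: [-0.4, 1.2, -3.1]
opening: 0.017
gripper_force: 97.9
```

Run:
```python
from h import *
s=bot.observe();print(s['clock'],s['tool_pos'],s['force'],s['opening'],s['wrist_torque'])
for c in ('top','scene'):
    im=cams.camera(c);cv2.imwrite(f"pics/{c}_r.png",im[:,:,::-1])
    for l in ('housing','flap','stick_tip'): print(c,l,[(round(d['conf'],2),np.round(d['location'],4)) for d in models.look_for(c,l)])
C=np.array([.6677,.0391]);u=np.array([np.cos(.0178),np.sin(.0178)]);X=np.arange(.06,.16,.004)
for n in ('top_r','top0'):
    im=cv2.imread(f'pics/{n}.png');q=proj('top',[np.r_[C+x*u,.035] for x in X]);print(n,[(round(x*1e3),im[int(round(v)),int(round(w)),2]) for x,(w,v) in zip(X,q)])
```

```text
24.2 [0.60681022 0.0381699  0.05227505] [-0.444805    1.22099893 -3.11514123] 0.01703931991022301 [0.00411902 0.3394136  0.0070391 ]
top housing []
top flap [(0.7, array([0.5732, 0.2453, 0.0115]))]
top stick_tip [(0.84, array([0.255 , 0.2941, 0.0289])), (0.72, array([ 0.3161, -0.2269,  0.014 ]))]
scene housing []
scene flap []
scene stick_tip [(0.64, array([0.2751, 0.2054, 0.0246])), (0.6, array([0.6172, 0.0252, 0.0343])), (0.6, array([ 0.3251, -0.2214,  0.0163])), (0.35, array([0.791 , 0.0113, 0.0443])), (0.32, array([0.585 , 0.2381, 0.0136]))]
top_r [(60, np.uint8(91)), (64, np.uint8(85)), (68, np.uint8(76)), (72, np.uint8(77)), (76, np.uint8(73)), (80, np.uint8(73)), (84, np.uint8(64)), (88, np.uint8(67)), (92, np.uint8(58)), (96, np.uint8(59)), (100, np.uint8(56)), (104, np.uint8(59)), (108, np.uint8(48)), (112, np.uint8(109)), (116, np.uint8(202)), (120, np.uint8(233)), (124, np.uint8(229)), (128, np.uint8(194)), (132, np.uint8(193)), (136, np.uint8(196)), (140, np.uint8(196)), (144, np.uint8(208)), (148, np.uint8(214)), (152, np.uint8(200)), (156, np.uint8(199))]
top0 [(60, np.uint8(218)), (64, np.uint8(219)), (68, np.uint8(220)), (72, np.uint8(219)), (76, np.uint8(218)), (80, np.uint8(218)), (84, np.uint8(220)), (88, np.uint8(220)), (92, np.uint8(220)), (96, np.uint8(219)), (100, np.uint8(220)), (104, np.uint8(220)), (108, np.uint8(217)), (112, np.uint8(217)), (116, np.uint8(220)), (120, np.uint8(216)), (124, np.uint8(208)), (128, np.uint8(178)), (132, np.uint8(180)), (136, np.uint8(183)), (140, np.uint8(182)), (144, np.uint8(193)), (148, np.uint8(196)), (152, np.uint8(184)), (156, np.uint8(189))]
```

>>> move_arm(plan=[[[0.5,0,0,0,0,0,10],[0.5,0,0,0,0,0,10],[0.5,0,0,0,0,0,10],[0.5,0,0,0,0,0,10],[0,0,0,0,0,0,10]]])

```text
clock: 25.1
tool_pos: [0.6088, 0.0382, 0.0523]
tool_rot: [[1.0, 0.016, -0.0], [0.016, -1.0, 0.0], [-0.0, -0.0, -1.0]]
force: [-0.7, 0.4, -4.3]
opening: 0.0168
gripper_force: 97.9
```

>>> move_arm(plan=[[[0.5,0,0,0,0,0,10],[0.5,0,0,0,0,0,10],[0.5,0,0,0,0,0,10],[0.5,0,0,0,0,0,10],[0,0,0,0,0,0,10]]])

```text
clock: 25.6
tool_pos: [0.6108, 0.0382, 0.0523]
tool_rot: [[1.0, 0.016, 0.0], [0.016, -1.0, 0.0], [0.0, -0.0, -1.0]]
force: [0.1, 0.3, -2.8]
opening: 0.0166
gripper_force: 97.9
```

>>> move_arm(plan=[[[0.5,0,0,0,0,0,10],[0.5,0,0,0,0,0,10],[0.5,0,0,0,0,0,10],[0.5,0,0,0,0,0,10],[0,0,0,0,0,0,10]]])

```text
clock: 26.1
tool_pos: [0.6128, 0.0383, 0.0523]
tool_rot: [[1.0, 0.017, 0.0], [0.017, -1.0, -0.0], [0.0, 0.0, -1.0]]
force: [-0.9, 0.1, -3.2]
opening: 0.0169
gripper_force: 97.9
```

>>> move_arm(plan=[[[0.5,0,0,0,0,0,10],[0.5,0,0,0,0,0,10],[0.5,0,0,0,0,0,10],[0.5,0,0,0,0,0,10],[0,0,0,0,0,0,10]]])

```text
clock: 26.6
tool_pos: [0.6148, 0.0383, 0.0523]
tool_rot: [[1.0, 0.016, 0.0], [0.016, -1.0, -0.0], [0.0, 0.0, -1.0]]
force: [-0.7, 0.5, -2.8]
opening: 0.0172
gripper_force: 97.9
```

>>> move_arm(plan=[[[0.5,0,0,0,0,0,10],[0.5,0,0,0,0,0,10],[0.5,0,0,0,0,0,10],[0.5,0,0,0,0,0,10],[0,0,0,0,0,0,10]]])

```text
clock: 27.1
tool_pos: [0.6168, 0.0383, 0.0523]
tool_rot: [[1.0, 0.016, 0.0], [0.016, -1.0, 0.0], [0.0, -0.0, -1.0]]
force: [-0.8, -0.0, -2.8]
opening: 0.0164
gripper_force: 97.9
```

>>> move_arm(plan=[[[0.5,0,0,0,0,0,10],[0.5,0,0,0,0,0,10],[0.5,0,0,0,0,0,10],[0.5,0,0,0,0,0,10],[0,0,0,0,0,0,10]]])

```text
clock: 27.6
tool_pos: [0.618, 0.0384, 0.0521]
tool_rot: [[1.0, 0.017, -0.002], [0.017, -1.0, -0.0], [-0.002, -0.0, -1.0]]
force: [-8.9, -0.4, -0.5]
opening: 0.0166
gripper_force: 98.3
```

>>> move_arm(plan=[[[0.3,0,0,0,0,0,10],[0.3,0,0,0,0,0,10],[0.2,0,0,0,0,0,10],[0,0,0,0,0,0,10],[0,0,0,0,0,0,10]]])

```text
clock: 28.1
tool_pos: [0.6185, 0.0384, 0.052]
tool_rot: [[1.0, 0.016, -0.003], [0.016, -1.0, -0.0], [-0.003, 0.0, -1.0]]
force: [-12.1, 0.5, -0.1]
opening: 0.0168
gripper_force: 98.5
```

>>> move_arm(plan=[[[0.1,0,0,0,0,0,10],[0,0,0,0,0,0,10],[0,0,0,0,0,0,10],[0,0,0,0,0,0,10],[0,0,0,0,0,0,10],[0,0,0,0,0,0,10],[0,0,0,0,0,0,10]]])

```text
clock: 28.8
tool_pos: [0.6185, 0.0384, 0.0519]
tool_rot: [[1.0, 0.017, -0.003], [0.017, -1.0, -0.0], [-0.003, -0.0, -1.0]]
force: [-13.5, 0.1, 2.1]
opening: 0.0167
gripper_force: 98.5
```

>>> move_arm(plan=[[[-1,0,0,0,0,0,10],[-3,0,0,0,0,0,10],[-6,0,0,0,0,0,10],[-10,0,0,0,0,0,10],[-10,0,0,0,0,0,10],[-10,0,0,0,0,0,10],[-10,0,0,0,0,0,10],[-10,0,0,0,0,0,10],[-10,0,0,0,0,0,10],[-10,0,0,0,0,0,10],[0,0,0,0,0,0,10]]])

```text
clock: 29.9
tool_pos: [0.5386, 0.0371, 0.0525]
tool_rot: [[1.0, 0.017, 0.0], [0.017, -1.0, 0.0], [0.0, -0.0, -1.0]]
force: [-1.3, -0.3, -1.9]
opening: 0.0167
gripper_force: 98.0
```

>>> move_arm(plan=[[[-10,0,0,0,0,0,10],[-10,0,0,0,0,0,10],[-10,0,0,0,0,0,10],[-10,0,0,0,0,0,10],[-10,0,0,0,0,0,10],[-10,0,0,0,0,0,10],[-8,0,0,0,0,0,10],[-6,0,0,0,0,0,10],[0,0,0,0,0,0,10],[0,0,0,0,0,0,10]]])

```text
clock: 30.9
tool_pos: [0.4658, 0.0359, 0.0525]
tool_rot: [[1.0, 0.017, 0.001], [0.017, -1.0, -0.0], [0.001, 0.0, -1.0]]
force: [-0.1, -0.0, -1.0]
opening: 0.0166
gripper_force: 98.0
```

Run:
```python
from h import *
s=bot.observe();print(s['clock'],s['tool_pos'],s['force'],s['opening'])
for c in ('top','scene'):
    im=cams.camera(c);cv2.imwrite(f"pics/{c}_s.png",im[:,:,::-1])
    print(c,[(round(d['conf'],2),np.round(d['location'],4)) for d in models.place_of(c,'housing')],[(round(d['conf'],2),np.round(d['location'],4)) for d in models.look_for(c,'flap')])
```

```text
30.9 [0.4658176  0.03586633 0.05249685] [-0.07019399 -0.02326652 -1.00267636] 0.016562091545637786
top [] []
scene [] []
```

>>> move_arm(plan=[[[0,0,0.7,0,0,0,10],[0,0,0.7,0,0,0,10],[0,0,0,0,0,0,10],[0,0,0,0,0,0,22],[0,0,0,0,0,0,40],[0,0,0,0,0,0,60],[0,0,0,0,0,0,60],[0,0,-15,0,0,0,60],[0,0,-35,0,0,0,60],[0,0,-45,0,0,0,60],[-15,30,-40,0,0,0,60]]])

```text
clock: 32.3
tool_pos: [0.4521, 0.0081, 0.1875]
tool_rot: [[1.0, 0.019, 0.001], [0.019, -1.0, 0.001], [0.001, -0.001, -1.0]]
force: [1.6, -1.3, 1.0]
opening: 0.06
gripper_force: 0.0
```

>>> move_arm(plan=[[[-5,45,0,0,0,0,60],[-5,45,0,0,0,0,60],[-5,45,0,0,0,0,60],[-5,45,0,0,0,0,60],[0,0,0,0,0,0,60],[0,0,0,0,0,0,60],[0,0,0,0,0,0,60]]])

```text
clock: 33.0
tool_pos: [0.4349, -0.1727, 0.1848]
tool_rot: [[1.0, 0.017, 0.001], [0.017, -1.0, 0.0], [0.001, -0.0, -1.0]]
force: [0.2, -0.3, 0.2]
opening: 0.0599
gripper_force: 0.0
```

Run:
```python
from h import *
s=bot.observe();print(s['clock'],s['tool_pos'],s['force'],s['opening'])
for c in ('top','scene','wrist'):
    im=cams.camera(c);cv2.imwrite(f"pics/{c}_t.png",im[:,:,::-1])
    for l in ('housing','flap','stick','stick_tip','stick_grip'): print(c,l,[(round(d['conf'],2),np.round(d['location'],4)) for d in (models.look_for if l=='flap' else models.place_of)(c,l)])
C=np.array([.6677,.0391]);u=np.array([np.cos(.0178),np.sin(.0178)]);X=np.arange(-.03,.16,.006)
for n in ('top_t','top0'):
    im=cv2.imread(f'pics/{n}.png');q=proj('top',[np.r_[C+x*u,.035] for x in X]);print(n,[(round(x*1e3),im[int(round(v)),int(round(w))].tolist()) for x,(w,v) in zip(X,q)])
```

```text
33.0 [ 0.43485856 -0.17273841  0.18482856] [ 0.18497027 -0.3497838   0.2073584 ] 0.059887117978801
top housing []
top flap [(0.66, array([0.6965, 0.3048, 0.0064]))]
top stick [(0.95, array([ 0.3485, -0.1959,  0.0019])), (0.85, array([0.4616, 0.035 , 0.0064])), (0.82, array([0.2657, 0.191 , 0.0003]))]
top stick_tip [(0.93, array([ 0.2713, -0.2744,  0.0052])), (0.64, array([0.2357, 0.3871, 0.0143])), (0.56, array([0.606 , 0.0376, 0.019 ])), (0.23, array([0.7032, 0.3014, 0.0016]))]
top stick_grip [(0.82, array([0.2701, 0.1963, 0.0618])), (0.81, array([0.4671, 0.0374, 0.0565])), (0.6, array([ 0.346 , -0.1979,  0.0339]))]
scene housing []
scene flap []
scene stick [(0.61, array([0.4668, 0.0389, 0.0071])), (0.56, array([0.2723, 0.1959, 0.0041]))]
scene stick_tip [(0.84, array([ 0.2728, -0.2747,  0.0092])), (0.82, array([0.6053, 0.0394, 0.0176]))]
scene stick_grip [(0.97, array([0.4654, 0.0342, 0.0544])), (0.94, array([ 0.3484, -0.2001,  0.034 ])), (0.62, array([0.2717, 0.1964, 0.0629])), (0.27, array([0.6301, 0.0358, 0.0032]))]
wrist housing []
wrist flap []
wrist stick [(0.73, array([0.46
[... 985 characters left out ...]
245]), (-18, [233, 241, 245]), (-12, [226, 239, 244]), (-6, [67, 68, 68]), (0, [65, 67, 62]), (6, [141, 149, 151]), (12, [199, 205, 211]), (18, [209, 219, 223]), (24, [206, 218, 221]), (30, [211, 221, 223]), (36, [212, 220, 223]), (42, [208, 218, 221]), (48, [204, 216, 220]), (54, [209, 216, 221]), (60, [203, 214, 218]), (66, [202, 211, 220]), (72, [202, 212, 219]), (78, [205, 213, 218]), (84, [204, 216, 220]), (90, [207, 216, 220]), (96, [202, 208, 219]), (102, [203, 214, 220]), (108, [200, 212, 217]), (114, [204, 215, 220]), (120, [197, 209, 216]), (126, [165, 177, 180]), (132, [167, 177, 180]), (138, [168, 177, 182]), (144, [177, 191, 193]), (150, [180, 190, 196]), (156, [174, 185, 189])]
```

```bash
python3 -c "
from cell import bot
print(bot.sign_off())"
```

```text
the job is handed in; nothing more can be done
None
```

The job is handed in: I pressed the housing against the stop at 12–13.5 N wrist force for over half a second, drew the stick out so the flap shut (camera profile matches the start), and left the stick flat in the trough, at about 33 s on the clock; no verdict came back.

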